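# Flute under the ultraviolet lamp

### The arm

A 7-joint arm with a two-finger parallel gripper is mounted at the origin on the work surface. World frame = base frame: x ahead of the robot, y to its left, z up, the work surface at z = 0. Lengths are in m, angles in rad, forces in N, time in s.
With the tool pointing down it reaches from about 0.425 to 0.875 m from the base axis. Payload 4.7 kg.
Tool frame: the origin (TCP) lies midway between the tips of the shut fingers; the grasp point (between the pads) lies 19 mm behind it; z points along the fingers, y is the direction in which the jaws open and shut (so a half turn about z gives the same grasp; the last joint's range is limited). The gripper opens to 87 mm and grips with 3 to 60 N. Pads are 19 mm wide; open, the fingers measure 117 mm over their backs; the gripper's body (75 mm by 190 mm) begins 51 mm behind the grasp point.
Start: joints at [1.267, 0.321, -0.07, 1.45, 0.023, 1.371, -0.057], TCP at [0.203, -0.617, 0.223] pointing down, gripper open.
Joint ranges: [-2.86, 2.86], [-0.3, 2.09], [-1.38, 1.24], [0.06, 2.45], [-1.56, 4.7], [0.09, 2.05], [-2.69, 2.69]. Speed limits (rad/s): [2.57, 2.57, 3.14, 3.14, 3.14, 3.14, 3.14].

### API

Orientations are given as a rotation vector (axis times angle).
In Python, from bench import get_state, eyes, job gives the robot as it stands. The module is installed in compiled form; this text tells all that it offers.
- The arm moves only by the shell command python3 -m jog 'ROWS' [FORCE]. ROWS is JSON, a list that holds one entry, the list of rows, each a list of 5 numbers: the opening, from 0 (shut) to 1 (fully open), then the shift along the tool's x, y, z in units of 40 mm (1.0 is 40 mm), then the turn about the tool's z in units of 5 degrees (1.0 is 5 degrees). In form: [[[jaw, dx, dy, dz, turn], ...]]. A call has 1 to 10 rows; each row shifts and turns the commanded pose from where the row before left it, along the tool's axes as they then stand; what a row does not reach is not made up. A row lasts 1/8 s, in which the tool goes at most 62.5 mm and 10.7 degrees, less where a joint would pass 70% of its speed; a pose out of reach is approached as far as the arm can. A call is refused whole if a number of a shift passes 1 or a number of a turn 1, either way. A call with a gripper value outside its range is refused whole. The fingers move at their own pace and stop on an object; FORCE is the grip in N (left out, the last holds). Time passes only in rows, so rows that do not move let the fingers close. It gives the time, the measured TCP pose, the force and the opening at its end, in the units of the state.
- get_state(): the state, without advancing time (a new reading comes with each control period).
- eyes.get_image(name): name is "side" or "top"; returns (picture, depth): 420x560x3 uint8, red, green, blue; 420x560 float32, m along the optical axis (not along the pixel's ray), 0 where there is no reading.
- eyes.camera_params(name): a dict with "camera_matrix" (3x3 intrinsics, pixels), "pose" (4x4, takes a point from camera to world coordinates). Camera axes: x right, y down, z forward; pixel columns grow to the right and rows downward; lengths in m; the calibration is good to about 2 mm. A picture is of the moment at which its call begins. camera_params takes no time and is no camera call.
- job.close_job(): hands the job in, once; it reports no verdict.
The state is a dict: "time": time; "joint_positions": joint angles; "qd": joint speeds; "joint_torque": joint torques, N m; "position": TCP position; "tool_rot": TCP orientation; "ft_force": force on the tool from outside, world axes, zero at the start; "torque": the same for the moment, N m; "grip_width": opening from 0.0 (shut) to 1.0 (fully open).
Only numpy, scipy, OpenCV 4.12 (cv2) and the standard library are available. Lean on these libraries where they do the work, as an engineer would, in place of code of your own. Each camera call takes 0.05 s, during which the arm holds its last target. There are 200 camera calls.

### The job

Take the ivory-coloured bone flute from its foam tray and lay it, finger holes up, level in both V-saddles of the white examination stand, centred on them, and let go of it. Then grip the stand's black lamp selector and turn it clockwise by feel, three clicks from off to the third stop (violet dot), without running past it; it springs back to off if released, so finish while still holding it on the third stop. The flute is fragile: grip it lightly and lower it, do not drop it, and leave the other finds and the things around where they are.

Things in the scene. Friction and masses are not known exactly. Their poses are not given: they have to be found in the camera images.
- flute: bone flute: straight ivory-coloured tube, 18 mm outside diameter, 200 mm long, about 45 g, with a row of seven dark finger holes. Origin on its axis at mid length; y along the tube, z towards the holes. It starts holes up in one of the tray's three notches (which one varies). Grip it near the middle, across y; either end may point either way in the saddles.
- flute_a (a point): centre of the flute's one end (100 mm along +y from its origin), on the axis
- flute_b (a point): centre of the flute's other end (100 mm along -y), on the axis
- tray: fixed grey finds tray, 235 (x) x 255 (y) x 30 mm, foam bed 12 mm above the table. Origin under its centre. Two foam ribs (y = -55 and +55 mm) each have three V notches, at x = -62, 0 and +62 mm, where three long finds lie along y, the flute's axis 43 mm above the table. The 90 mm between the ribs are free for fingers; nothing in the tray is higher than 55 mm.
- stand: fixed examination stand: white base 210 (x) x 380 (y) mm, its top 40 mm above the table. Origin under its centre. Two V-saddles at x = 0, y = -140 and -20 mm, between two aluminium lamp bars along y (inner faces at x = -73 and +73 mm, top 76 mm above the table). Lamp selector at x = 0, y = +135 mm; dots round it: black (off), white, amber, violet (third stop), red (fourth).
- seat (a point): point midway between the two saddles where the flute's centre lies when it rests in both, 84.7 mm above the table; axes as the stand's, the flute lies along y. The saddles are black rubber 90 degree Vs, 14 mm thick, 120 mm apart, open upward, 31 mm wide at the mouth, lips 88 mm above the table; between them it is free down to the base.
- knob_grip (a point): point on the selector's axis, 75 mm above the table, the height to grip. It turns with the knob: the grip is an upright bar 50 mm along its x and 16 mm thick across its y, from 54 to 87 mm above the table, on a round skirt 54 mm across; a white pointer line on its -x side. Grip it from above across the 16 mm.
- selector (a joint): lamp selector angle, rad: 0 = off (bar along the stand's x, pointer to -x), growing clockwise seen from above. Click stops at 0.436, 0.873, 1.309 (third, wanted), 1.745 (fourth). Resisting torque: return spring 0.075 N m at off, 0.14 at the third stop, plus click ripple of +-0.06: most a quarter step past each stop, least a quarter step before the next. Let go, it springs back to 0.
- bronze_pin: green bronze pin, 12 mm thick, 178 mm long with a small ball at one end; lies in another notch of the tray (origin on its axis, mid length of the shank; long axis y). Bystander.
- jade_rod: pale green jade rod, 16 mm thick, 150 mm long; lies in another notch of the tray (origin at its centre; long axis y). Bystander.
- photo_scale: loose black and white photo scale, 100 x 14 x 5 mm, lying on the stand's base between saddles and selector (origin under its centre; long axis x). Bystander.
- jar: buff pottery jar, 98 mm high, 84 mm wide, left of the stand (origin under its foot). Bystander.
- bowl: red-brown pottery bowl, 50 mm high, 110 mm wide (origin under its foot). Bystander.
- terminal: black handheld data terminal, 155 x 72 x 24 mm, lying flat near the robot (origin under its centre). Bystander.
- brush: wooden-handled brush, 170 mm long, lying flat (origin under its middle). Bystander.
There are look-alikes about, which are no part of the job. Leave any orange look-alike of the flute alone.

How it is judged:
By the outcome, as a careful person would: the job done as asked, in the order asked, and still so for the second after the job is handed in, while the arm keeps its last pose, push and grip.
It also fails if it takes over 64 s, if anything falls off the work surface, if the arm or the gripper's body presses on something with over 40 N, if the wrist force passes 120 N, or if a joint passes its speed limit or range.

## Working session

There is one attempt and no reset: what is moved stays moved. The work goes in short steps, Python scripts to look and compute and a shell command to move; the robot and the scene stay as the last step left them, time stands still between calls to the robot, and variables do not carry over. Pictures are saved under pics/ and viewed, about 8 in all and at most 12, crops included, and the job is handed in when it is done.

```bash
mkdir -p pics; cat > h.py <<'E'
import numpy as np, cv2
from bench import get_state, eyes, job
def snap(n):
    im,d=eyes.get_image(n); return im,d
def save(im,f): cv2.imwrite('pics/'+f,cv2.cvtColor(im,cv2.COLOR_RGB2BGR))
def ray(n,u,v):
    p=eyes.camera_params(n);K=np.array(p['camera_matrix']);T=np.array(p['pose'])
    d=T[:3,:3]@np.linalg.inv(K)@np.array([u,v,1.]); return T[:3,3],d
def onz(n,u,v,z):
    o,d=ray(n,u,v); return o+d*(z-o[2])/d[2]
def proj(n,P):
    p=eyes.camera_params(n);K=np.array(p['camera_matrix']);T=np.linalg.inv(np.array(p['pose']))
    q=K@(T[:3,:3]@np.array(P)+T[:3,3]); return q[:2]/q[2]
def dpt(n,u,v,dep):
    o,d=ray(n,u,v); return o+d*dep
E
python3 - <<'E'
from h import *
for n in('top','side'):
    im,d=snap(n); save(im,n+'0.png'); np.savez('pics/'+n+'0.npz',im=im,d=d)
    p=eyes.camera_params(n); print(n,np.round(p['camera_matrix'],1).tolist(),np.round(p['pose'],3).tolist())
s=get_state()
print({k:np.round(v,3).tolist() for k,v in s.items()})
E
```

```text
top [[520.7, 0.0, 282.5], [0.0, 520.7, 207.9], [0.0, 0.0, 1.0]] [[0.02, -0.998, 0.066, 0.354], [-1.0, -0.019, 0.022, 0.018], [-0.021, -0.067, -0.998, 1.495], [0.0, 0.0, 0.0, 1.0]]
side [[536.5, 0.0, 280.2], [0.0, 536.5, 212.5], [0.0, 0.0, 1.0]] [[-0.77, -0.447, 0.455, -0.172], [-0.637, 0.52, -0.569, 0.773], [0.018, -0.728, -0.685, 1.005], [0.0, 0.0, 0.0, 1.0]]
{'time': 0.1, 'joint_positions': [1.267, 0.322, -0.07, 1.452, 0.023, 1.371, -0.057], 'qd': [0.001, -0.001, 0.001, -0.002, -0.001, 0.001, 0.0], 'joint_torque': [0.0, -49.257, -0.406, -31.34, -0.064, 0.039, 0.0], 'position': [0.203, -0.617, 0.222], 'tool_rot': [-3.1, -0.497, 0.001], 'ft_force': [-0.6, -0.144, -0.722], 'torque': [-0.013, 0.011, -0.01], 'grip_width': 1.003}
```

View pics/top0.png

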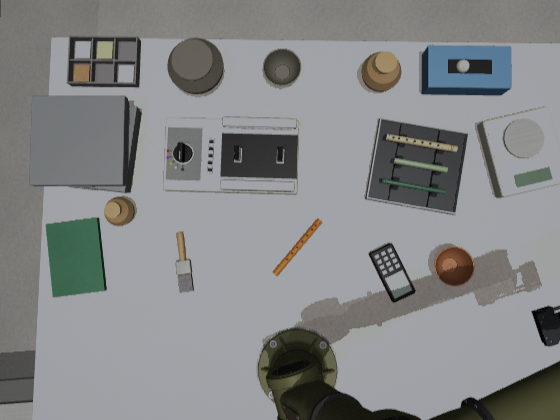

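View pics/side0.png

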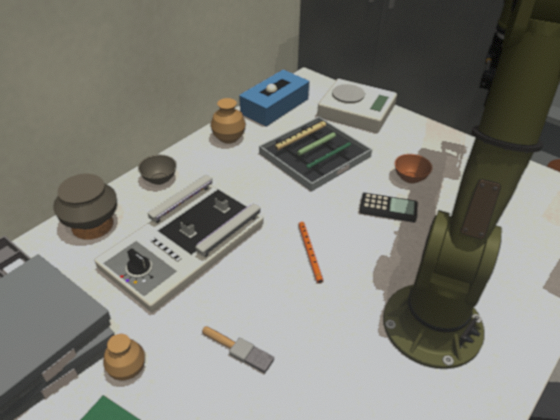

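The top view shows the flute in the tray's far notch, from about (388,138) to (457,150). The saddles are near (237,155) and (280,155), and the knob is near (182,152). Next I'll measure these.

```bash
python3 - <<'E'
from h import *
D=np.load('pics/top0.npz');im=D['im'];d=D['d']
hsv=cv2.cvtColor(im,cv2.COLOR_RGB2HSV)
m=np.zeros(im.shape[:2],np.uint8); m[128:160,380:465]=1
k=((hsv[...,2]>110)&(hsv[...,0]<30)&(hsv[...,1]>40)).astype(np.uint8)*m
k=cv2.morphologyEx(k,cv2.MORPH_CLOSE,np.ones((5,5)))
n,l,st,c=cv2.connectedComponentsWithStats(k); i=1+np.argmax(st[1:,4]); k=(l==i).astype(np.uint8)
r=cv2.minAreaRect(cv2.findContours(k,0,2)[0][0]); b=cv2.boxPoints(r)
P=np.array([onz('top',u,v,.045) for u,v in b]); print(r,st[i]); print(P.round(4)); print('ctr',P.mean(0).round(4))
e=[np.linalg.norm(P[0]-P[1]),np.linalg.norm(P[1]-P[2])];print('size',e)
v=P[1]-P[0] if e[0]>e[1] else P[2]-P[1]
print('dir deg',np.degrees(np.arctan2(v[1],v[0])))
ys,xs=np.nonzero(k); print('depth z',np.median([dpt('top',x,y,d[y,x])[2] for x,y in zip(xs,ys)]))
# stand outline: points with height 30..60mm in region
def hm(n,d):
    v,u=np.mgrid[:420,:560];p=eyes.camera_params(n);K=np.array(p['camera_matrix']);T=np.array(p['pose'])
    X=np.stack([(u-K[0,2])/K[0,0],(v-K[1,2])/K[1,1],np.ones_like(u)],-1)*d[...,None]
    return X@T[:3,:3].T+T[:3,3]
W=hm('top',d)
reg=np.zeros_like(k);reg[105:205,150:310]=1
for nm,lo,hi in(('base',.025,.1),('bars',.066,.08),('sad+knob',.072,.12)):
    q=((W[...,2]>lo)&(W[...,2]<hi)).astype(np.uint8)*reg
    for c in cv2.findContours(q,0,2)[0]:
        if cv2.contourArea(c)<25: continue
        r=cv2.minAreaRect(c);b=cv2.boxPoints(r);z={'base':.04,'bars':.076,'sad+knob':.087}[nm]
        Q=np.array([onz('top',u,v,z) for u,v in b]);a=[np.linalg.norm(Q[0]-Q[1]),np.linalg.norm(Q[1]-Q[2])]
        v=Q[1]-Q[0] if a[0]>a[1] else Q[2]-Q[1]
        print(nm,np.round(r[0],1),Q.mean(0).round(4),np.round(a,3),'deg',np.degrees(np.arctan2(v[1],v[0])).round(1))
# tray
q=((W[...,2]>.022)&(W[...,2]<.06)).astype(np.uint8);reg[:]=0;reg[110:220,355:475]=1;q*=reg
c=max(cv2.findContours(q,0,2)[0],key=cv2.contourArea);r=cv2.minAreaRect(c);print('tray',onz('top',*r[0],.03),r)
crop=np.hstack([cv2.resize(im[105:205,155:310],None,fx=4,fy=4,interpolation=2)])
save(crop,'stand.png')
S=np.load('pics/side0.npz')['im'];save(cv2.resize(S[170:310,90:270],None,fx=4,fy=4,interpolation=2),'sstand.png')
E
```

```text
((421.5356140136719, 142.30128479003906), (71.8265609741211, 6.00657844543457), 10.175511360168457) [386 134  72  18 422]
[[ 0.6492 -0.2349  0.045 ]
 [ 0.6661 -0.2378  0.045 ]
 [ 0.6332 -0.4348  0.045 ]
 [ 0.6165 -0.4318  0.045 ]]
ctr [ 0.6413 -0.3348  0.045 ]
size [np.float64(0.017071798343515347), np.float64(0.19974117736116495)]
dir deg -99.45535127213829
depth z 0.050182900252217055
base [230.7 153.8] [0.6013 0.2008 0.04  ] [0.218 0.382] deg -90.8
bars [257.  184.5] [0.5109 0.1213 0.076 ] [0.032 0.204] deg -90.6
bars [259.4 122.3] [0.6838 0.1186 0.076 ] [0.032 0.203] deg -90.6
sad+knob [257.  184.3] [0.5101 0.1206 0.087 ] [0.031 0.203] deg -90.7
sad+knob [279.5 153. ] [0.5972 0.0609 0.087 ] [0.014 0.039] deg -178.8
sad+knob [236.  151.5] [0.5994 0.1801 0.087 ] [0.016 0.036] deg -178.5
sad+knob [180. 151.] [0.5982 0.334  0.087 ] [0.017 0.05 ] deg -178.1
sad+knob [259.5 122.1] [0.6819 0.1178 0.087 ] [0.031 0.201] deg -90.8
tray [ 0.57909862 -0.32778548  0.03      ] ((417.58966064453125, 165.06130981445312), (91.74173736572266, 83.2623062133789), 9.605203628540039)
```

View pics/stand.png

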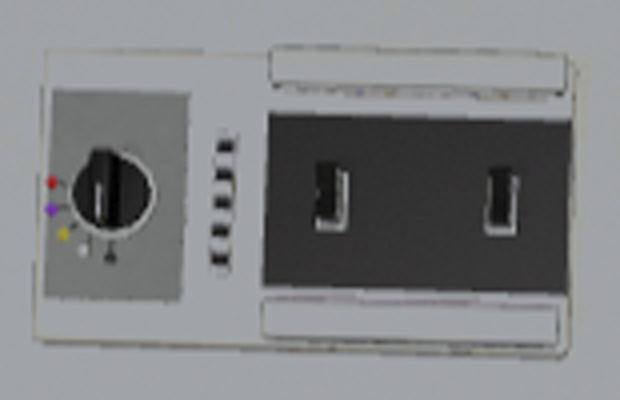

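The close-up shows the knob with its white pointer toward the bottom (-x) at the black dot. The violet and red dots are on the left, so clockwise matches +turn about the tool's z. The saddles are near crop (327,195) and (500,195). My estimates:

| Item | Position / yaw |
|---|---|
| Flute | (0.641, -0.335), yaw -9.4° |
| Seat | (0.598, 0.1205), yaw -0.8° |
| Knob | (0.599, 0.335) |

I'm moving above the flute now.

```bash
cat >> h.py <<'E'
from scipy.spatial.transform import Rotation as R
def togo(P,head):
    s=get_state(); M=R.from_rotvec(s['tool_rot']).as_matrix(); d=M.T@(np.array(P)-s['position'])
    h=np.degrees(np.arctan2(M[1,1],M[0,1]))
    print('t %.1f pos'%s['time'],np.round(s['position'],4),'head %.2f tilt %.2f'%(h,np.degrees(np.arccos(-M[2,2]))),'units',np.round(d/.04,3),'turn u',round((h-head)/5,3),'F',np.round(s['ft_force'],1),'Tz %.2f'%s['torque'][2],'g %.3f'%s['grip_width'])
E
python3 -m jog '[[[0.45,0.9,-0.23,0,-1],[0.45,0.9,-0.15,0,0],[0.45,0.9,-0.15,0,0],[0.45,0.9,-0.15,0,0],[0.45,0.9,-0.15,0,0],[0.45,0.9,-0.15,0,0],[0.45,0.9,-0.15,0,0],[0.45,0.9,-0.15,0,0],[0.45,0.9,-0.15,0,0],[0.45,0.9,-0.15,0,0]]]'
python3 -m jog '[[[0.45,0.9,-0.15,0,-1],[0.45,0.9,-0.15,0,-1],[0.45,0,0,0,-1],[0.45,0,0,0,-1],[0.45,0,0,0,-1],[0.45,0,0,0,-1],[0.45,0,0,0,-1],[0.45,0,0,0,-1],[0.45,0,0,0,-1],[0.45,0,0,0,-1]]]'
python3 - <<'E'
from h import *
togo([.6413,-.3348,.14],-9.45)
D=np.load('pics/top0.npz')['d']
for u,v in((80,140),(120,140),(380,65),(467,65),(120,210)): print(u,v,dpt('top',u,v,D[v,u]).round(3))
E
```

```text
time: 1.35
position: [0.5126, -0.4177, 0.2222]
tool_rot: [-3.076, -0.636, -0.0]
ft_force: [0.2, 0.0, 0.6]
grip_width: 0.451
time: 2.6
position: [0.5713, -0.3769, 0.2223]
tool_rot: [-2.514, -1.883, -0.0]
ft_force: [0.1, 0.7, -0.3]
grip_width: 0.447
t 2.6 pos [ 0.5713 -0.3769  0.2223] head -16.35 tilt 0.04 units [1.502 1.382 2.058] turn u -1.38 F [ 0.1  0.7 -0.3] Tz -0.01 g 0.447
80 140 [0.619 0.6   0.115]
120 140 [0.621 0.492 0.113]
380 65 [ 0.831 -0.204  0.129]
467 65 [ 0.846 -0.446  0.095]
120 210 [0.433 0.494 0.084]
```

```bash
python3 -m jog '[[[0.45,0.5,0.46,0.7,-0.7],[0.45,0.5,0.46,0.7,-0.68],[0.45,0.5,0.46,0.66,0],[0.45,0,0,0,0],[0.45,0,0,0,0]]]'
python3 - <<'E'
from h import *
togo([.6413,-.3348,.024],-9.45)
im,d=snap('side'); 
hsv=cv2.cvtColor(im,cv2.COLOR_RGB2HSV)
S=np.load('pics/side0.npz')['im'];h0=cv2.cvtColor(S,cv2.COLOR_RGB2HSV)
m=((h0[...,0]>12)&(h0[...,0]<30)&(h0[...,1]>60)&(h0[...,2]>110)).astype(np.uint8); m[:110]=0;m[155:]=0;m[:,:265]=0;m[:,340:]=0
m=cv2.morphologyEx(m,cv2.MORPH_CLOSE,np.ones((5,5)));c=max(cv2.findContours(m,0,2)[0],key=cv2.contourArea);r=cv2.minAreaRect(c)
print(r,'proj of ctr',proj('side',[.6413,-.3348,.045]), [proj('side',[.6413+s*.0164,-.3348+s*.0986,.045]).round(1) for s in(-1,1)])
print('side ctr on z=.045',onz('side',*r[0],.045).round(4))
save(cv2.resize(im[70:210,220:420],None,fx=4,fy=4,interpolation=2),'a1.png')
E
```

```text
time: 3.22
position: [0.6382, -0.3328, 0.1406]
tool_rot: [2.402, 2.023, -0.001]
ft_force: [1.0, -0.6, 0.4]
grip_width: 0.452
t 3.2 pos [ 0.6382 -0.3328  0.1406] head -9.79 tilt 0.04 units [-0.035  0.084  2.916] turn u -0.068 F [ 1.  -0.6  0.4] Tz 0.02 g 0.452
((300.8000183105469, 134.10000610351562), (5.3665618896484375, 54.11284255981445), 63.43495178222656) proj of ctr [300.31455969 134.48901165] [array([323.5, 122.9]), array([275.8, 146.8])]
side ctr on z=.045 [ 0.6414 -0.3374  0.045 ]
```

View pics/a1.png

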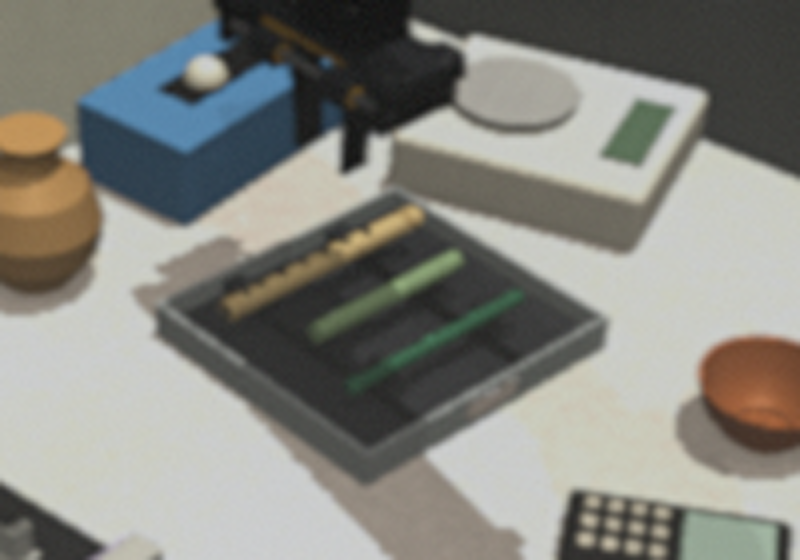

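The side view agrees with the top to about 2 mm. The fingers hang clear above the flute at about crop (330,260), so I'll descend and grip at 5 N.

```bash
python3 -m jog '[[[0.45,-0.03,0.08,0.5,-0.07],[0.45,0,0,0.5,0],[0.45,0,0,0.5,0],[0.45,0,0,0.5,0],[0.45,0,0,0.45,0],[0.45,0,0,0.45,0],[0.45,0,0,0,0],[0.3,0,0,0,0],[0.25,0,0,0,0]]]' 5
python3 -c "
from h import *;togo([.6413,-.3355,.024],-9.45)"
python3 -m jog '[[[0.2,0,0,0,0],[0.15,0,0,0,0],[0.1,0,0,0,0],[0.1,0,0,0,0],[0.1,0,0,0,0],[0.1,0,0,0,0]]]' 5
python3 -c "
from h import *;togo([.6413,-.3355,.024],-9.45)"
```

```text
time: 4.4
position: [0.6418, -0.3346, 0.0254]
tool_rot: [2.397, 2.028, 0.001]
ft_force: [-0.0, 0.3, 0.5]
grip_width: 0.309
t 4.4 pos [ 0.6418 -0.3346  0.0254] head -9.54 tilt 0.12 units [-0.025 -0.008  0.035] turn u -0.018 F [-0.   0.3  0.5] Tz 0.01 g 0.309
time: 5.15
position: [0.6407, -0.3344, 0.0248]
tool_rot: [2.399, 2.029, -0.001]
ft_force: [-3.4, 1.3, 5.1]
grip_width: 0.206
t 5.2 pos [ 0.6407 -0.3344  0.0248] head -9.55 tilt 0.03 units [-0.024  0.019  0.019] turn u -0.02 F [-3.4  1.3  5.1] Tz 0.04 g 0.206
```

```bash
python3 -m jog '[[[0.1,0,0,-0.1,0],[0.1,0,0,-0.3,0],[0.1,0,0,-0.5,0],[0.1,0,0,-0.5,0],[0.1,0,0,-0.5,0],[0.1,0,0,-0.5,0],[0.1,0,0,-0.5,0],[0.1,0,0,-0.5,0],[0.1,0,0,-0.2,0],[0.1,0,0,0,0]]]'
python3 - <<'E'
from h import *
togo([.598,.1205,.165],-0.8)
im,d=snap('side'); save(cv2.resize(im[40:180,220:420],None,fx=4,fy=4,interpolation=2),'a2.png')
E
```

```text
time: 6.4
position: [0.6412, -0.3344, 0.1687]
tool_rot: [2.398, 2.028, 0.0]
ft_force: [-0.3, 0.4, -0.3]
grip_width: 0.206
t 6.4 pos [ 0.6412 -0.3344  0.1687] head -9.54 tilt 0.05 units [11.036 -2.949  0.087] turn u -1.748 F [-0.3  0.4 -0.3] Tz -0.03 g 0.206
```

View pics/a2.png

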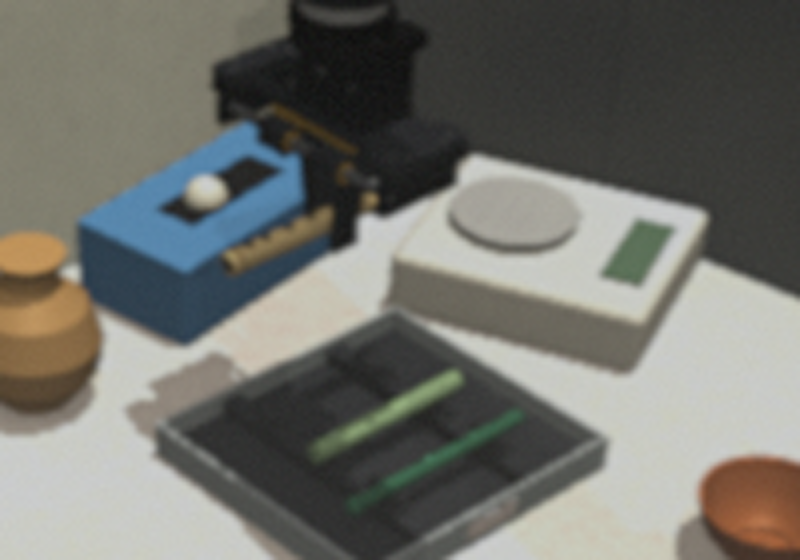

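The flute is held, from about crop (230,262) to (370,200), and looks level. The other finds are undisturbed. Next I carry it above the seat.

```bash
python3 -m jog '[[[0.1,0.3,-0.08,0,0],[0.1,0.6,-0.16,0,0],[0.1,0.6,-0.16,0,0],[0.1,0.6,-0.16,0,0],[0.1,0.6,-0.16,0,0],[0.1,0.6,-0.16,0,0],[0.1,0.6,-0.16,0,0],[0.1,0.6,-0.16,0,0],[0.1,0.6,-0.16,0,0],[0.1,0.6,-0.16,0,0]]]'
python3 -m jog '[[[0.1,0.6,-0.16,0,0],[0.1,0.6,-0.16,0,0],[0.1,0.6,-0.16,0,0],[0.1,0.6,-0.16,0,0],[0.1,0.6,-0.16,0,0],[0.1,0.6,-0.16,0,0],[0.1,0.6,-0.16,0,0],[0.1,0.6,-0.16,0,0],[0.1,0.5,-0.15,0,0],[0.1,0.2,-0.05,0,0]]]'
python3 -m jog '[[[0.1,0,0,0,-0.5],[0.1,0,0,0,-0.5],[0.1,0,0,0,-0.5],[0.1,0,0,0,-0.25],[0.1,0,0,0,0],[0.1,0,0,0,0]]]'
python3 - <<'E'
from h import *
togo([.598,.1205,.165],-0.8)
S={}
for n in('top','side'):
    S[n]=snap(n);np.savez('pics/%s2.npz'%n,im=S[n][0],d=S[n][1])
im=S['side'][0];save(cv2.resize(im[140:300,90:290],None,fx=4,fy=3.75,interpolation=2),'a3.png')
E
```

```text
time: 7.7
position: [0.6186, -0.0977, 0.1681]
tool_rot: [2.398, 2.029, -0.0]
ft_force: [-0.5, 0.2, 0.1]
grip_width: 0.202
time: 8.95
position: [0.5963, 0.1295, 0.1682]
tool_rot: [-2.396, -2.031, -0.0]
ft_force: [0.4, -0.2, -0.8]
grip_width: 0.205
time: 9.7
position: [0.5969, 0.1272, 0.1681]
tool_rot: [2.237, 2.205, -0.0]
ft_force: [0.0, 1.0, -0.7]
grip_width: 0.203
t 9.7 pos [0.5969 0.1272 0.1681] head -0.83 tilt 0.01 units [-0.167  0.031  0.077] turn u -0.006 F [ 0.   1.  -0.7] Tz -0.03 g 0.203
```

View pics/a3.png

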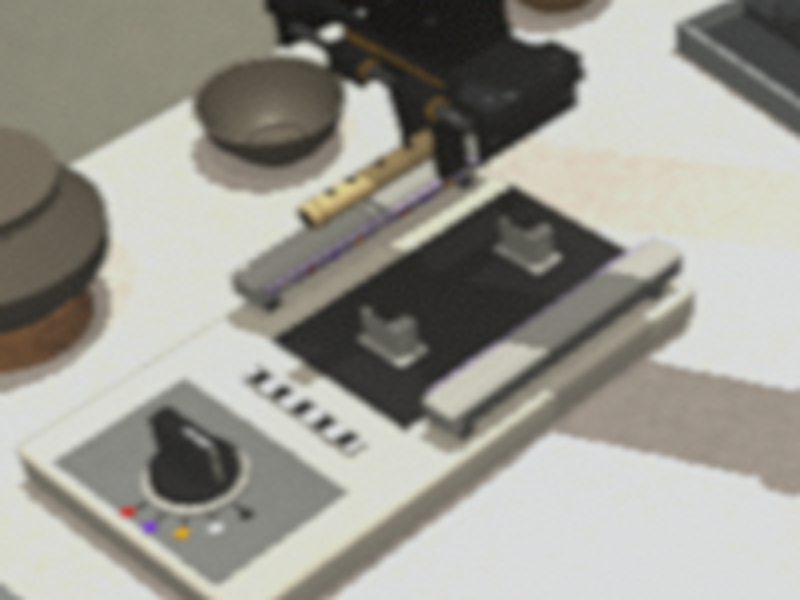

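The flute is held above the stand, with its left end at about crop (310,212). The saddles are near crop (525,235) and (392,325), and the knob is untouched. I'll cross-check saddle positions and the flute end using the side view.

```bash
python3 - <<'E'
from h import *
f=lambda P:((proj('side',P)-[90,140])*[4,3.75]).round(0)
for P in([.597,.0609,.088],[.599,.1801,.088]):
    print('saddle L-lip,R-lip,V',f([P[0]+.0155,P[1],.088]),f([P[0]-.0155,P[1],.088]),f([P[0],P[1],.074]))
print('flute +y end',f([.5985,.2272,.186]))
S=np.load('pics/side2.npz')['im']; a=cv2.resize(S[185:250,165:245],None,fx=10,fy=9,interpolation=2)
def g(P): q=(proj('side',P)-[165,185]+.5)*[10,9]-.5; return tuple(int(x) for x in q)
for x0,y0 in((.597,.0609),(.599,.1801)):
    for s in(-1,1):
        for dx in(-.0155,.0155): cv2.circle(a,g([x0+dx,y0+s*.007,.088]),4,(255,0,0),-1)
        cv2.circle(a,g([x0,y0+s*.007,.0725]),4,(0,255,0),-1)
save(a,'a4.png')
d=np.load('pics/top2.npz'); im=d['im']
hsv=cv2.cvtColor(im,cv2.COLOR_RGB2HSV)
E
```

```text
saddle L-lip,R-lip,V [503. 194.] [538. 214.] [521. 219.]
saddle L-lip,R-lip,V [364. 283.] [399. 305.] [384. 309.]
flute +y end [303. 219.]
```

View pics/a4.png

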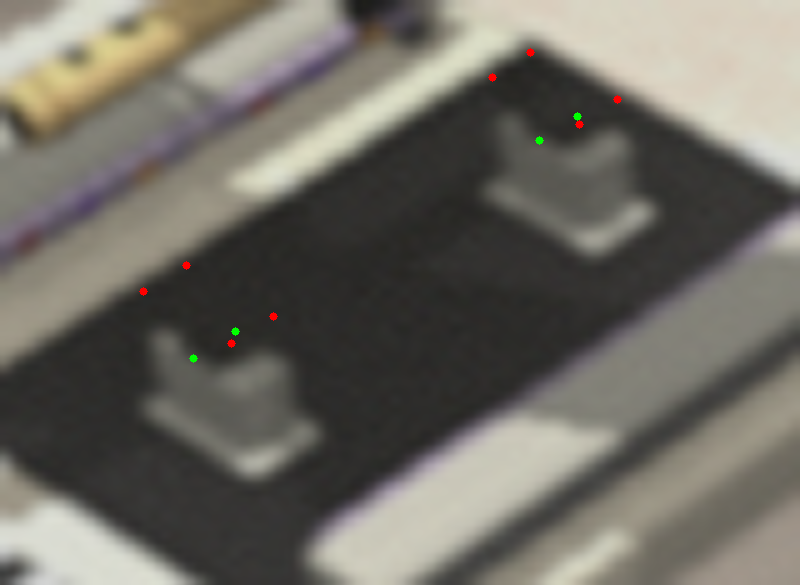

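The side view puts the saddles a few mm off the top estimate, while the flute end is within about 4 mm. I'll overlay predicted stand corners on both initial views to settle this.

```bash
python3 - <<'E'
from h import *
T=np.load('pics/top0.npz')['im'];S=np.load('pics/side0.npz')['im']
o=np.array([.599,.2008,0]);y=np.radians(-.8);M=np.array([[np.cos(y),-np.sin(y),0],[np.sin(y),np.cos(y),0],[0,0,1]])
pts=[[x,yy,.04] for x in(-.105,.105) for yy in(-.19,.19)]
pts2=[[x,yy,.088] for x in(-.0155,.0155) for yy in(-.147,-.133,-.027,-.013)]
pts3=[[x,.135+yy,.087] for x in(-.025,.025) for yy in(-.008,.008)]
W=[]
for n,I,(u0,v0,w,h),k in(('top',T,(160,110,144,90),5.5),('side',S,(95,170,180,136),4.4)):
    a=cv2.resize(I[v0:v0+h,u0:u0+w],None,fx=k,fy=k,interpolation=2)
    if n=='side': a=cv2.resize(a,None,fx=.9,fy=.9)
    kk=k*(.9 if n=='side' else 1)
    a=np.clip(a.astype(float)*1.4,0,255).astype(np.uint8)
    for P,c in((pts,(255,0,0)),(pts2,(0,255,0)),(pts3,(255,255,0))):
        for p in P:
            q=(proj(n,M@p+o)-[u0,v0]+.5)*kk-.5; cv2.circle(a,tuple(int(round(t)) for t in q),2,c,-1)
    save(a,'ov_%s.png'%n)
E
```

```text
(no output)
```

View pics/ov_top.png

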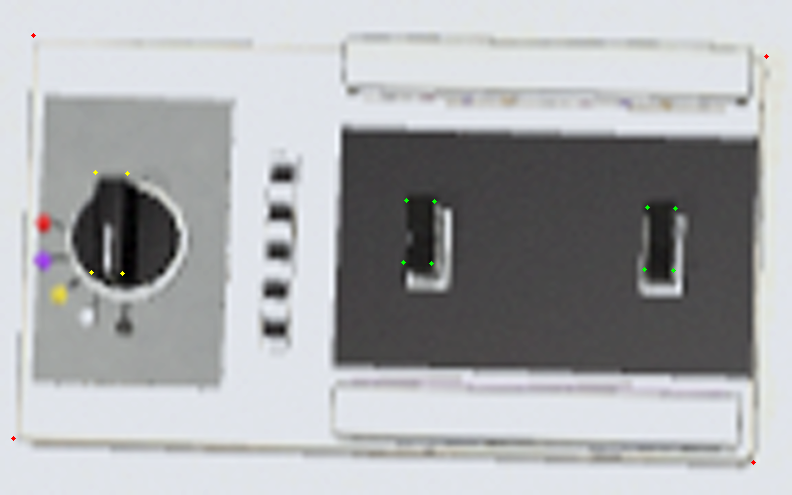

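View pics/ov_side.png

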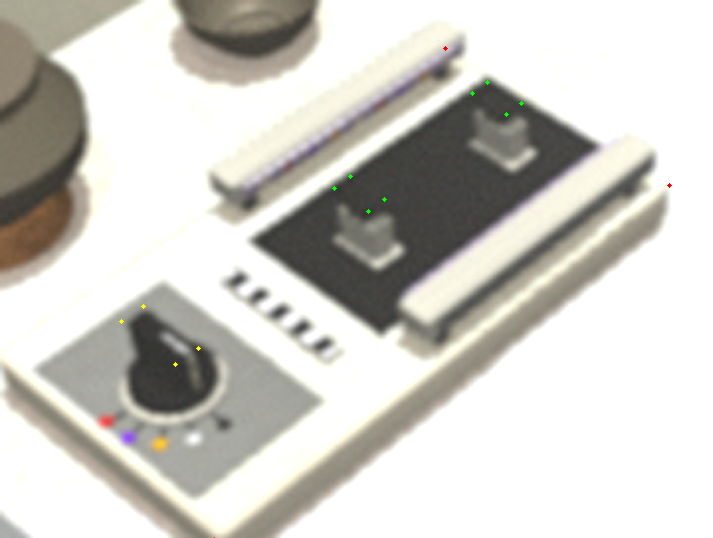

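Views 8 and 9 compare the predictions with the stand. In the top view, the saddle lips and knob sit about 2 mm further toward -x than predicted. In the side view the base corner fits, but the saddle lips at about (345,203) and (391,212) don't match. I'll check that with depth, and by triangulating the saddle foot corner seen at top (450,290) and side (402,247).

```bash
python3 - <<'E'
from h import *
a=np.array([450,290])/5.5+[160,110]-.4; b=np.array([402,247])/3.96+[95,170]-.4
print('foot -x-y corner top/side z=.04',onz('top',*a,.04).round(4),onz('side',*b,.04).round(4),' z=.045',onz('top',*a,.045).round(4),onz('side',*b,.045).round(4))
b2=np.array([380,268])/3.96+[95,170]-.4; print('foot -x+y side',onz('side',*b2,.04).round(4))
for n in('top','side'):
    d=np.load('pics/%s0.npz'%n)['d'];v,u=np.mgrid[:420,:560];p=eyes.camera_params(n);K=np.array(p['camera_matrix']);T=np.array(p['pose'])
    W=(np.stack([(u-K[0,2])/K[0,0],(v-K[1,2])/K[1,1],np.ones_like(u)],-1)*d[...,None])@T[:3,:3].T+T[:3,3]
    for nm,yc in(('near',.0609),('left',.1801),('knob',.335)):
        for lo,hi in((.062,.074),(.074,.084),(.084,.1)):
            m=(W[...,2]>lo)&(W[...,2]<hi)&(abs(W[...,0]-.598)<.035)&(abs(W[...,1]-yc)<.035)&(d>0)
            q=W[m]
            if len(q)>3: print(n,nm,lo,len(q),'x',np.percentile(q[:,0],[2,50,98]).round(4),'y',np.percentile(q[:,1],[2,50,98]).round(4))
E
```

```text
foot -x-y corner top/side z=.04 [0.5769 0.1693 0.04  ] [0.5826 0.1656 0.04  ]  z=.045 [0.5762 0.1688 0.045 ] [0.5787 0.1687 0.045 ]
foot -x+y side [0.5797 0.1875 0.04  ]
top near 0.062 20 x [0.5822 0.5986 0.6104] y [0.0542 0.0641 0.0686]
top near 0.074 44 x [0.5787 0.6019 0.6173] y [0.0541 0.0599 0.0678]
top near 0.084 23 x [0.578  0.5839 0.6157] y [0.054  0.0597 0.0674]
top left 0.062 23 x [0.5824 0.598  0.6134] y [0.1731 0.176  0.1861]
top left 0.074 34 x [0.584  0.6022 0.613 ] y [0.1741 0.1804 0.1867]
top left 0.084 29 x [0.581  0.6094 0.6175] y [0.1744 0.1803 0.187 ]
top knob 0.062 19 x [0.5755 0.6019 0.6236] y [0.3267 0.328  0.3559]
top knob 0.074 24 x [0.5745 0.599  0.6205] y [0.3271 0.3281 0.3378]
top knob 0.084 100 x [0.5761 0.5996 0.6229] y [0.3275 0.3348 0.3435]
side near 0.062 55 x [0.5783 0.5885 0.6138] y [0.0533 0.065  0.0699]
side near 0.074 47 x [0.5794 0.6022 0.6162] y [0.0518 0.0617 0.0682]
side near 0.084 19 x [0.5756 0.5843 0.6108] y [0.0543 0.0623 0.0688]
side left 0.062 59 x [0.5786 0.5908 0.611 ] y [0.173  0.1849 0.1888]
side left 0.074 43 x [0.5801 0.603  0.6138] y [0.1724 0.1811 0.1871]
side left 0.084 27 x [0.5769 0.6058 0.6137] y [0.173  0.1803 0.1872]
side knob 0.062 55 x [0.5729 0.5849 0.6193] y [0.329  0.3416 0.3436]
side knob 0.074 57 x [0.5717 0.5856 0.6199] y [0.3289 0.3416 0.3436]
side knob 0.084 111 x [0.5736 0.5967 0.6216] y [0.3274 0.3361 0.3424]
```

Depth from both cameras agrees: seat ≈ (0.5965, 0.1207) and knob ≈ (0.5985, 0.3352). Now I'll check how the flute sits in the grip.

```bash
python3 - <<'E'
from h import *
for n in('top','side'):
    D=np.load('pics/%s2.npz'%n);d=D['d'];v,u=np.mgrid[:420,:560];p=eyes.camera_params(n);K=np.array(p['camera_matrix']);T=np.array(p['pose'])
    W=(np.stack([(u-K[0,2])/K[0,0],(v-K[1,2])/K[1,1],np.ones_like(u)],-1)*d[...,None])@T[:3,:3].T+T[:3,3]
    m=(d>0)&(abs(W[...,2]-.188)<.015)&(abs(W[...,0]-.597)<.02)&(W[...,1]>0)&(W[...,1]<.26)
    q=W[m];print(n,len(q),'y ext',np.percentile(q[:,1],[0,1,99,100]).round(4))
    for lo,hi in((.02,.05),(.05,.09),(.16,.19),(.19,.23)):
        s=q[(q[:,1]>lo)&(q[:,1]<hi)]
        if len(s)>5: print(lo,len(s),'x',np.percentile(s[:,0],[3,50,97]).round(4),'ztop',np.percentile(s[:,2],[5,50,95]).round(4))
togo([.5965,.1207,.085],-.7)
E
```

```text
top 196 y ext [0.0288 0.0289 0.227  0.2272]
0.02 63 x [0.5894 0.5967 0.6055] ztop [0.1885 0.1932 0.1983]
0.05 40 x [0.5897 0.5976 0.6049] ztop [0.1891 0.1926 0.1981]
0.19 93 x [0.5901 0.5971 0.6077] ztop [0.1869 0.193  0.1994]
side 396 y ext [0.1135 0.1197 0.2274 0.2283]
0.16 86 x [0.5871 0.5912 0.6013] ztop [0.1842 0.1928 0.1962]
0.19 128 x [0.5874 0.5926 0.6032] ztop [0.1835 0.1924 0.197 ]
t 9.8 pos [0.5969 0.1274 0.1681] head -0.81 tilt 0.01 units [-0.166 -0.006  2.078] turn u -0.022 F [-0.  -0.3 -0.3] Tz 0.07 g 0.202
```

```bash
python3 -m jog '[[[0.1,-0.1,0,0.2,0],[0.1,-0.08,0,0.4,0],[0.1,0,0,0.4,0],[0.1,0,0,0.4,0],[0.1,0,0,0.3,0],[0.1,0,0,0.2,0],[0.1,0,0,0.15,0],[0.1,0,0,0.1,0],[0.1,0,0,0.1,0],[0.1,0,0,0,0]]]'
python3 -c "
from h import *;togo([.597,.1201,.0665],-.7)"
python3 -m jog '[[[0.1,0,0,0.05,0],[0.1,0,0,0.05,0],[0.1,0,0,0,0]]]'
python3 -c "
from h import *;togo([.597,.1201,.0665],-.7)"
```

```text
time: 11.05
position: [0.5967, 0.1201, 0.078]
tool_rot: [2.237, 2.206, -0.0]
ft_force: [0.2, 1.0, -0.7]
grip_width: 0.204
t 11.1 pos [0.5967 0.1201 0.078 ] head -0.79 tilt 0.01 units [-0.     0.008  0.288] turn u -0.018 F [ 0.2  1.  -0.7] Tz 0.04 g 0.204
time: 11.42
position: [0.5966, 0.1201, 0.074]
tool_rot: [-2.237, -2.206, 0.0]
ft_force: [-0.4, 0.6, -1.2]
grip_width: 0.2
t 11.4 pos [0.5966 0.1201 0.074 ] head -0.79 tilt 0.02 units [-0.001  0.009  0.186] turn u -0.018 F [-0.4  0.6 -1.2] Tz 0.03 g 0.200
```

```bash
for i in 1 2; do python3 -m jog '[[[0.1,0,0,0.05,0],[0.1,0,0,0,0]]]' | grep -E 'pos|force'; done
for i in 1 2; do python3 -m jog '[[[0.1,0,0,0.025,0],[0.1,0,0,0,0]]]' | grep -E 'pos|force'; done
python3 -c "
from h import *;togo([.597,.1201,.0665],-.7)"
```

```text
position: [0.5966, 0.1202, 0.0719]
ft_force: [0.6, -0.5, 0.3]
position: [0.5966, 0.1202, 0.0699]
ft_force: [-0.5, -0.4, 0.0]
position: [0.5966, 0.1202, 0.069]
ft_force: [-0.6, 0.4, 0.3]
position: [0.5967, 0.1202, 0.068]
ft_force: [0.1, -0.2, -0.3]
t 12.4 pos [0.5967 0.1202 0.068 ] head -0.79 tilt 0.01 units [-0.001  0.008  0.038] turn u -0.018 F [ 0.1 -0.2 -0.3] Tz -0.01 g 0.200
```

```bash
for i in 1 2; do python3 -m jog '[[[0.1,0,0,0.025,0],[0.1,0,0,0,0],[0.1,0,0,0,0]]]' | grep -E 'pos|force'; done
python3 -c "
from h import *;togo([.597,.1201,.0665],-.7)"
```

```text
position: [0.5967, 0.1201, 0.0671]
ft_force: [0.0, 0.4, -0.4]
position: [0.5969, 0.1202, 0.0667]
ft_force: [-2.4, -0.8, 5.7]
t 13.2 pos [0.5969 0.1202 0.0667] head -0.79 tilt 0.03 units [-0.003  0.002  0.006] turn u -0.019 F [-2.4 -0.8  5.7] Tz -0.05 g 0.201
```

Contact came at the expected height. I'll ease off sideways, release and rise.

```bash
python3 -m jog '[[[0.1,0,-0.012,-0.005,0],[0.22,0,0,0,0],[0.26,0,0,0,0],[0.32,0,0,0,0],[0.4,0,0,0,0],[0.45,0,0,0,0],[0.45,0,0,-0.2,0],[0.45,0,0,-0.5,0],[0.45,0,0,-0.8,0],[0.45,0,0,-0.8,0]]]'
python3 -m jog '[[[0.45,0,0,-0.8,0],[0.45,0,0,0,0]]]'
python3 - <<'E'
from h import *
togo([.5985,.3352,.14],89.2)
for n in('top','side'):
    im,d=snap(n);np.savez('pics/%s3.npz'%n,im=im,d=d)
    v,u=np.mgrid[:420,:560];p=eyes.camera_params(n);K=np.array(p['camera_matrix']);T=np.array(p['pose'])
    W=(np.stack([(u-K[0,2])/K[0,0],(v-K[1,2])/K[1,1],np.ones_like(u)],-1)*d[...,None])@T[:3,:3].T+T[:3,3]
    m=(d>0)&(abs(W[...,2]-.086)<.014)&(abs(W[...,0]-.597)<.02)&(W[...,1]>0)&(W[...,1]<.25)
    q=W[m];print(n,len(q),'y ext',np.percentile(q[:,1],[0,1,99,100]).round(4))
    for lo,hi in((.015,.05),(.07,.1),(.1,.14),(.14,.17),(.19,.23)):
        s=q[(q[:,1]>lo)&(q[:,1]<hi)]
        if len(s)>5: print(lo,len(s),'x',np.percentile(s[:,0],[3,50,97]).round(4),'ztop',np.percentile(s[:,2],[50,95]).round(4))
    if n=='side': save(cv2.resize(im[150:300,90:290],None,fx=4,fy=4,interpolation=2),'a5.png')
E
```

```text
time: 14.42
position: [0.5966, 0.1205, 0.1609]
tool_rot: [2.236, 2.206, 0.002]
ft_force: [0.7, 0.1, 0.3]
grip_width: 0.45
time: 14.68
position: [0.5984, 0.1212, 0.1951]
tool_rot: [2.233, 2.203, 0.009]
ft_force: [-0.2, 0.3, -0.3]
grip_width: 0.452
t 14.7 pos [0.5984 0.1212 0.1951] head -0.78 tilt 0.43 units [ 5.348 -0.079  1.382] turn u -17.996 F [-0.2  0.3 -0.3] Tz 0.05 g 0.452
top 151 y ext [0.0211 0.0212 0.2201 0.2207]
0.015 75 x [0.5886 0.5963 0.6059] ztop [0.0915 0.0972]
0.19 58 x [0.5914 0.5969 0.6056] ztop [0.0927 0.0981]
side 587 y ext [0.019  0.0228 0.22   0.2207]
0.015 64 x [0.5862 0.5909 0.6023] ztop [0.0912 0.0956]
0.07 70 x [0.5863 0.591  0.6004] ztop [0.0918 0.0963]
0.1 100 x [0.5857 0.5916 0.6004] ztop [0.0913 0.0961]
0.14 77 x [0.5867 0.5917 0.602 ] ztop [0.0916 0.0957]
0.19 98 x [0.5877 0.593  0.6046] ztop [0.0907 0.096 ]
```

View pics/a5.png

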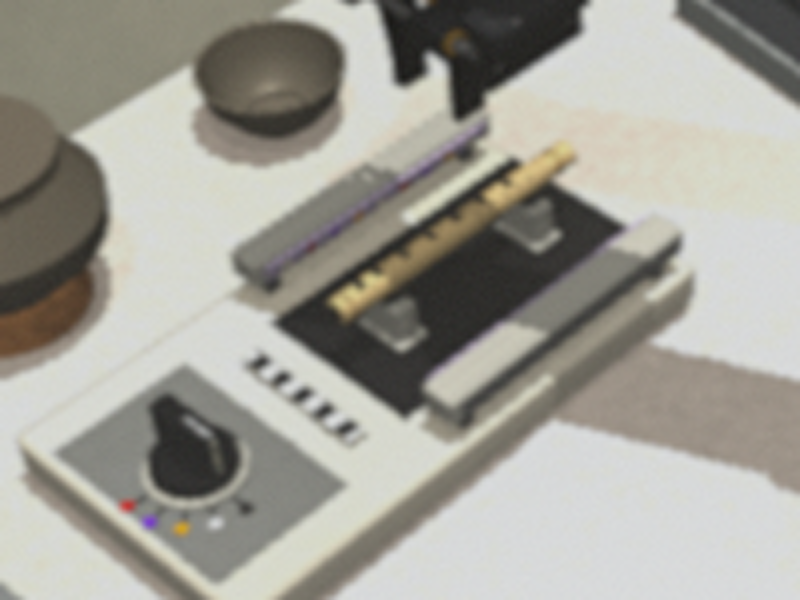

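This shows the flute resting in both saddles, from crop (340,305) to (570,155), with its holes up. Depth puts its centre at y≈0.1208, level. On to the knob.

```bash
python3 -m jog '[[[0.6,0.5,0,0,-1],[0.6,0.5,0.04,0,-1],[0.6,0.5,0.09,0,-1],[0.6,0.5,0.13,0,-1],[0.6,0.5,0.17,0,-1],[0.6,0.5,0.2,0,-1],[0.6,0.5,0.25,0,-1],[0.6,0.5,0.3,0,-1],[0.6,0.5,0.35,0,-1],[0.6,0.4,0.3,0,-1]]]'
python3 -m jog '[[[0.6,0,0,0,-1],[0.6,0,0,0,-1],[0.6,0,0,0,-1],[0.6,0,0,0,-1],[0.6,0,0,0,-1],[0.6,0,0,0,-1],[0.6,0,0,0,-1],[0.6,0,0,0,-1],[0.6,0,0,0,0]]]'
python3 -c "
from h import *;togo([.5985,.3352,.12],89.2);print(get_state()['joint_positions'])"
```

```text
time: 16.02
position: [0.5885, 0.3343, 0.1889]
tool_rot: [-1.089, -2.945, 0.003]
ft_force: [0.7, -0.1, 0.1]
grip_width: 0.602
time: 17.15
position: [0.5889, 0.3333, 0.1891]
tool_rot: [-0.023, -3.139, 0.001]
ft_force: [-0.4, 0.2, -0.4]
grip_width: 0.6
t 17.1 pos [0.5889 0.3333 0.1891] head 89.17 tilt 0.13 units [-0.244  0.053  1.727] turn u -0.006 F [-0.4  0.2 -0.4] Tz -0.01 g 0.600
[ 0.11257098  0.57864422 -0.97965906  1.39437849  0.47643197  1.41901427
  0.69494685]
```

```bash
python3 -m jog '[[[0.6,-0.24,0.05,0.5,0],[0.6,0,0,0.6,0],[0.6,0,0,0.6,0],[0.6,0,0,0.6,0],[0.6,0,0,0.4,0],[0.6,0,0,0.4,0],[0.6,0,0,0.15,0],[0.6,0,0,0,0]]]' 35
python3 -c "
from h import *;togo([.5985,.3352,.058],89.2)"
python3 -m jog '[[[0.4,0,0,0,0],[0.25,0,0,0,0],[0.1,0,0,0,0],[0.1,0,0,0,0],[0.1,0,0,0,0],[0.1,0,0,0,0]]]' 35
python3 -c "
from h import *;togo([.5985,.3352,.058],89.2)"
```

```text
time: 18.15
position: [0.599, 0.3356, 0.0602]
tool_rot: [-0.022, -3.141, 0.0]
ft_force: [0.3, 0.5, 0.7]
grip_width: 0.598
t 18.1 pos [0.599  0.3356 0.0602] head 89.21 tilt 0.01 units [ 0.012 -0.011  0.055] turn u 0.002 F [0.3 0.5 0.7] Tz -0.04 g 0.598
time: 18.9
position: [0.5991, 0.3347, 0.0604]
tool_rot: [-0.022, -3.141, 0.003]
ft_force: [-1.5, -3.1, 2.4]
grip_width: 0.178
t 18.9 pos [0.5991 0.3347 0.0604] head 89.19 tilt 0.09 units [0.014 0.012 0.06 ] turn u -0.002 F [-1.5 -3.1  2.4] Tz 0.09 g 0.178
```

The bar is gripped at the expected width (0.178 → 15.5 mm). Now I turn it, reading the torque.

```bash
q(){ python3 -c "
from h import *;togo([.5985,.3352,.058],14.2)"; }
q
python3 -m jog '[[[0.1,0,0,0,0.5],[0.1,0,0,0,0.5],[0.1,0,0,0,0.5]]]' >/dev/null; q
python3 -m jog '[[[0.1,0,0,0,0.5],[0.1,0,0,0,0.5],[0.1,0,0,0,0.5]]]' >/dev/null; q
python3 -m jog '[[[0.1,0,0,0,0.5],[0.1,0,0,0,0.5],[0.1,0,0,0,0.5]]]' >/dev/null; q
python3 -m jog '[[[0.1,0,0,0,0.5],[0.1,0,0,0,0.5],[0.1,0,0,0,0.5]]]' >/dev/null; q
python3 -m jog '[[[0.1,0,0,0,0.5],[0.1,0,0,0,0.5],[0.1,0,0,0,0.5]]]' >/dev/null; q
```

```text
t 18.9 pos [0.5991 0.3347 0.0604] head 89.19 tilt 0.09 units [0.014 0.012 0.06 ] turn u 14.998 F [-1.5 -3.1  2.4] Tz 0.09 g 0.178
t 19.3 pos [0.5991 0.3347 0.0604] head 81.62 tilt 0.09 units [0.016 0.01  0.061] turn u 13.484 F [-1.2 -3.3  2.7] Tz 0.18 g 0.184
t 19.6 pos [0.5991 0.3347 0.0604] head 74.10 tilt 0.09 units [0.019 0.008 0.061] turn u 11.981 F [ 0.1 -3.5  3.9] Tz 0.02 g 0.178
t 20.0 pos [0.5991 0.3347 0.0604] head 66.61 tilt 0.09 units [0.018 0.006 0.06 ] turn u 10.481 F [-1.5 -3.   2.4] Tz 0.07 g 0.181
t 20.4 pos [0.5991 0.3347 0.0604] head 59.12 tilt 0.09 units [0.019 0.003 0.061] turn u 8.985 F [-1.7 -4.   3.1] Tz 0.21 g 0.177
t 20.8 pos [0.5991 0.3347 0.0604] head 51.62 tilt 0.09 units [ 0.019 -0.     0.061] turn u 7.484 F [-1.7 -4.   4. ] Tz 0.11 g 0.180
```

The ripple pattern fits a 25° spacing with no slip. I'll continue, with finer steps near the third stop.

```bash
q(){ python3 -c "
from h import *;togo([.5985,.3352,.058],14.2)"; }
python3 -m jog '[[[0.1,0,0,0,0.5],[0.1,0,0,0,0.5]]]' >/dev/null; q
python3 -m jog '[[[0.1,0,0,0,0.5],[0.1,0,0,0,0.5]]]' >/dev/null; q
python3 -m jog '[[[0.1,0,0,0,0.5],[0.1,0,0,0,0.5]]]' >/dev/null; q
python3 -m jog '[[[0.1,0,0,0,0.5],[0.1,0,0,0,0.5]]]' >/dev/null; q
python3 -m jog '[[[0.1,0,0,0,0.5],[0.1,0,0,0,0.5]]]' >/dev/null; q
python3 -m jog '[[[0.1,0,0,0,0.5],[0.1,0,0,0,0.5]]]' >/dev/null; q
python3 -m jog '[[[0.1,0,0,0,0.5],[0.1,0,0,0,0]]]' >/dev/null; q
```

```text
t 21.0 pos [0.5991 0.3347 0.0604] head 46.61 tilt 0.09 units [ 0.019 -0.001  0.06 ] turn u 6.482 F [-1.6 -2.9  2.9] Tz 0.05 g 0.175
t 21.3 pos [0.5991 0.3347 0.0604] head 41.61 tilt 0.09 units [ 0.019 -0.003  0.06 ] turn u 5.482 F [-0.1 -2.6  3.6] Tz 0.08 g 0.184
t 21.5 pos [0.5991 0.3347 0.0604] head 36.62 tilt 0.09 units [ 0.02  -0.005  0.061] turn u 4.484 F [-0.8 -2.8  1.8] Tz 0.23 g 0.183
t 21.8 pos [0.5991 0.3347 0.0604] head 31.63 tilt 0.09 units [ 0.018 -0.007  0.06 ] turn u 3.487 F [-1.2 -4.1  2.5] Tz 0.22 g 0.182
t 22.0 pos [0.5991 0.3347 0.0604] head 26.62 tilt 0.09 units [ 0.019 -0.008  0.061] turn u 2.484 F [-0.7 -3.1  3.1] Tz 0.11 g 0.179
t 22.3 pos [0.5991 0.3347 0.0604] head 21.62 tilt 0.09 units [ 0.017 -0.01   0.06 ] turn u 1.483 F [-0.9 -3.6  3. ] Tz 0.08 g 0.179
t 22.5 pos [0.5991 0.3347 0.0604] head 19.22 tilt 0.09 units [ 0.016 -0.01   0.06 ] turn u 1.004 F [-1.4 -3.3  3.5] Tz 0.12 g 0.182
```

```bash
q(){ python3 -c "
from h import *;togo([.5985,.3352,.058],14.2)"; }
python3 -m jog '[[[0.1,0,0,0,0.3],[0.1,0,0,0,0]]]' >/dev/null; q
python3 -m jog '[[[0.1,0,0,0,0.3],[0.1,0,0,0,0]]]' >/dev/null; q
python3 -m jog '[[[0.1,0,0,0,0.3],[0.1,0,0,0,0]]]' >/dev/null; q
python3 -m jog '[[[0.1,0,0,0,0.1],[0.1,0,0,0,0]]]' >/dev/null; q
python3 - <<'E'
from h import *
im,d=snap('side'); t,dt=snap('top')
save(np.hstack([cv2.resize(im[210:300,90:190],(400,360),interpolation=2),cv2.resize(t[110:200,155:255],(400,360),interpolation=2)]),'a6.png')
E
```

```text
t 22.8 pos [0.5992 0.3347 0.0604] head 17.68 tilt 0.08 units [ 0.017 -0.012  0.06 ] turn u 0.696 F [-0.2 -4.1  5.4] Tz 0.10 g 0.181
t 23.0 pos [0.5991 0.3347 0.0604] head 16.19 tilt 0.08 units [ 0.016 -0.012  0.06 ] turn u 0.398 F [-0.6 -4.7  5.1] Tz 0.12 g 0.182
t 23.3 pos [0.5991 0.3347 0.0604] head 14.69 tilt 0.08 units [ 0.015 -0.012  0.06 ] turn u 0.098 F [-1.  -5.9  5.1] Tz 0.13 g 0.182
t 23.5 pos [0.5991 0.3347 0.0604] head 14.20 tilt 0.08 units [ 0.015 -0.013  0.06 ] turn u 0.0 F [-1.4 -5.1  4.8] Tz 0.18 g 0.181
```

View pics/a6.png

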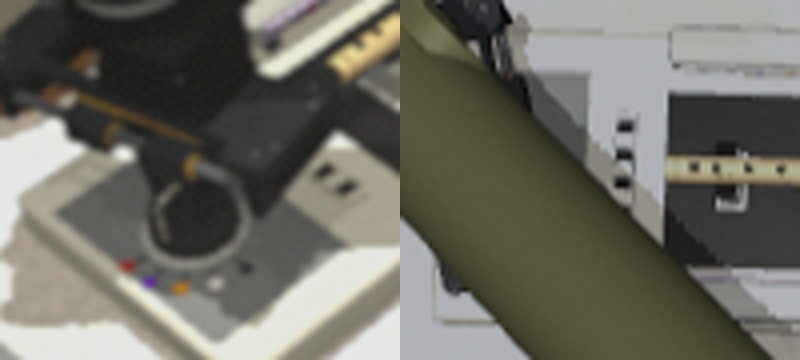

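The white pointer has swung round to the violet side, at about (165,215) left of the skirt centre. The flute still lies in the saddles. One averaged torque reading, then a final flute check.

```bash
python3 -m jog '[[[0.1,0,0,0,0],[0.1,0,0,0,0],[0.1,0,0,0,0]]]' >/dev/null
python3 - <<'E'
from h import *
T=[]
for i in range(6):
    im,d=snap('side'); T.append(get_state()['torque'][2])
print('Tz',np.round(T,3),np.mean(T)); togo([.5985,.3352,.058],14.2)
n='side';v,u=np.mgrid[:420,:560];p=eyes.camera_params(n);K=np.array(p['camera_matrix']);Q=np.array(p['pose'])
W=(np.stack([(u-K[0,2])/K[0,0],(v-K[1,2])/K[1,1],np.ones_like(u)],-1)*d[...,None])@Q[:3,:3].T+Q[:3,3]
m=(d>0)&(abs(W[...,2]-.086)<.014)&(abs(W[...,0]-.597)<.02)&(W[...,1]>0)&(W[...,1]<.25);q=W[m]
print(len(q),np.percentile(q[:,1],[1,99]).round(4),np.median(q[:,2]).round(4))
E
```

```text
Tz [0.131 0.112 0.159 0.147 0.11  0.122] 0.13035542377707257
t 24.3 pos [0.5991 0.3348 0.0604] head 14.21 tilt 0.08 units [ 0.015 -0.012  0.06 ] turn u 0.001 F [-0.9 -4.9  5.1] Tz 0.12 g 0.185
590 [0.0235 0.2191] 0.0907
```

```bash
python3 -c "
from h import *;print(job.close_job())"
```

```text
the job is handed in; nothing more can be done
None
```

The flute is lying in both saddles and released, and the job was handed in with the gripper still holding the selector on the third stop (violet). It finished at about 24 s of the 64 s allowed; the hand-in gives no verdict.

- **Flute:** I gripped it at 5 N and lowered it until I felt contact at the expected height, then let go. Depth checks afterwards put its centre at y ≈ 0.1208 against the measured seat at 0.1207. It is level and holes up, and it had not moved when I checked again at the end.
- **Selector:** I gripped the bar at 35 N and turned it 75.0° clockwise by the tool's reading. The torque peaks and dips matched the 25° clicks with no sign of slipping. The holding torque averaged 0.13 N·m, against about 0.14 expected at the third stop. The pointer shows on the violet side, but the view is partly blocked, so its angle was only seen roughly.
- **Disagreements:** The two cameras differed by about 2 mm. An early side-view reading of the saddle lips was about 10 mm off, and depth from both cameras ruled it out. The grip on the knob ended about 4 mm higher than the height given, which still left the pads on the bar.
- **Other objects:** I saw nothing else disturbed in the pictures I took, but I did not check every bystander at the end.

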